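# Hold the pressure pot's bayonet cap at its bleed position

### The arm

A 6-joint arm with a two-finger parallel gripper is mounted at the origin on a cart in front of the work surface, level with it; the furniture and walls round the work are solid. World frame = base frame: x ahead of the robot, y to its left, z up, the work surface at z = 0. Lengths are in mm, angles in rad, forces in N, time in s.
With the tool pointing down it reaches from about 325 to 925 mm from the base axis. Payload 3.1 kg.
Tool frame: the origin (TCP) lies at the very end of the fingers, on their centre line; the grasp point (between the pads) lies 19 mm behind it; z points along the fingers, y is the line along which they close (so a half turn about z gives the same grasp; the last joint's range is limited). The gripper opens to 85 mm and grips with 20 to 120 N. Pads are 22 mm wide; open, the fingers measure 114 mm over their backs; the gripper's body (76 mm by 85 mm) begins 54 mm behind the grasp point. The pads swing forward as they close: fully open they stand 13 mm farther back than shut.
Start: joints at [1.088, 0.217, 1.613, -0, 1.311, -0.112], TCP at [226.458, 582.543, 231.3] pointing down, gripper open.
Joint ranges: [-2.75, 2.75], [-0.78, 2.1], [0.31, 2.55], [-1.13, 4.27], [0.13, 2.63], [-2.58, 2.58]. Speed limits (rad/s): [2.79, 2.79, 3.14, 3.14, 3.14, 3.14].

### API

Orientations are given as a rotation vector (axis times angle).
In Python, from station import env gives the robot as it stands.
- The arm moves only by the tool send_rows, never from a script. Its argument "series" is a list of rows, each a list of 3 entries, a list of its own where there are three numbers: the turn, a rotation vector about the world's x, y, z in rad, then the shift along the world's x, y, z in cm, then the gripper command: -1 is fully open, 1 is shut, values between are in proportion. A call has 1 to 20 rows; each row shifts and turns the commanded pose from where the row before left it; what a row does not reach is not made up. A row lasts 1/12 s, in which the tool goes at most 41.7 mm and 7.16 degrees, less where a joint would pass 70% of its speed; a pose out of reach is approached as far as the arm can. A call with a gripper value outside its range is refused whole. The fingers move at their own pace and stop on an object; "newtons" is the grip in N (left out, the last holds). Time passes only in rows, so rows that do not move let the fingers close. It gives the time, the measured TCP pose, the force, the opening and the grip force at its end, in the units of the state.
- env.read_state(): the state, without advancing time (a new reading comes with each control period).
- env.capture(name): name is "scene" or "top" or "wrist"; returns a dict with "image" (420x560x3 uint8, blue, green, red), "camera_matrix" (3x3 intrinsics, pixels), "T" (4x4, takes a point from camera to world coordinates). Camera axes: x right, y down, z forward; pixel columns grow to the right and rows downward; lengths in mm; the calibration is good to about 2 mm. The wrist camera is an equidistant fisheye: a pixel r from the principal point sees the ray r / f radians off the axis. A picture is of the moment at which its call begins. There is no depth.
- env.sign_off(): hands the job in; it is judged then, once.
The state is a dict: "clock": time; "joint_pos": joint angles; "joint_velocities": joint speeds; "joint_efforts": joint torques, N m; "ee_pos": TCP position; "ee_rot": TCP orientation; "contact_force": force on the tool from outside, world axes, zero at the start; "torque": the same for the moment, N m; "opening": finger opening in mm; "gripper_force": force on a finger pad.
Only numpy, scipy, OpenCV 4.12 (cv2) and the standard library are available. Lean on these libraries where they do the work, as an engineer would, in place of code of your own. Each camera call takes 0.05 s, during which the arm holds its last target. There are 200 camera calls.

### The job

Bleed the blue paint pressure pot that is bolted to the bench: set its loose aluminium bayonet cap level on the rim, lugs down through the two notches (white marks), then turn it clockwise, seen from above, half way to the lock, so that its black bar points at the yellow marks. A spring turns it back, so finish with the gripper still holding the cap there: never let it go on to the lock at the red marks, and leave the other things on the bench where they are.

Things in the scene. Friction and masses are not known exactly. Their poses are not given: they have to be found in the camera images.
- pot: Blue paint pressure pot, bolted down, upright: 100 mm across, foot 120 mm, rim 100 mm high; brass outlet on its -x side, 34 mm up, sticking out 19 mm. Origin: centre of its underside; z up. Paint marks on the rim, each colour at two facing places: white at the notches (the pot's +x and -x sides), yellow 45 degrees clockwise of them seen from above, red 90 degrees clockwise.
- pot_rim (a point): Centre of the pot's mouth at rim height, 100 mm up; axes as the pot's. The mouth is 60 mm across, in a flange 6 mm thick with two facing notches on the pot's +x and -x sides, about 20 mm wide, out to radius 41 mm. Under the flange, stops let a cap turn clockwise only (about 7 degrees of play the other way).
- cap: Loose aluminium bayonet cap, about 0.15 kg, standing on its plug. Origin: centre of its underside; z up, x along the bar. Disc 86 mm across, 14 to 20 mm up; on it a black grip bar 50 mm long (x), 14 mm wide (y), top 49 mm up; white pointers at the bar's ends. Same after a half turn: fits either way round. Seated, its disc lies on the rim and its origin is 86 mm above the bench.
- cap_seat (a point): Centre of the underside of the cap's disc, 14 mm above the cap's origin; meets pot_rim when seated. Below it: plug 55 mm across, 14 mm deep (2.5 mm play all round in the mouth), two lugs at its foot on the cap's +x and -x sides, 12 mm wide, 6 mm high, ends at radius 37 mm (4 mm play to each side in the notches, 2 mm under the flange).
- cap_grip (a point): Point in the middle of the grip bar, 40 mm above the cap's origin, 9 mm below the bar's top. A fixed bench grinder, about 0.25 m tall, stands in front of the cap (x 0.27 to 0.47 m, y -0.22 to 0.08 m), and a wall shelf hangs over the back of the bench: lift the cap no higher than needed to clear the rim.
- bleed_valve (a joint): Valve in the pot, turned by the seated cap's lugs: 0 at rest, grows (rad) as the cap turns clockwise. Reads about 0.15 less than the cap's turn from the white marks (lost motion): 0.63 at the yellow marks, 1.42 at the red (locked). A spring turns it and the cap back: 0.08 N m at 0, 0.17 at yellow. Spring plungers resist from about 0.9 and click at the lock.
- tape_roll: Bystander: the tan roll of masking tape, 96 mm across, 25 mm high, lying flat; origin: centre of its underside.
- oak_block: Bystander: the block of oak, 45x75x45 mm; origin: centre of its underside.
- torch: Bystander: the black flashlight, lying, 37x120x37 mm; origin: centre of its underside.
- wrench_large: Bystander: the large steel wrench, 237 mm long, 9 mm thick, lying near the front edge; origin: centre of its underside.

How it is judged (in metres and radians):
On the way, in this order (a step that is already met when the one before it is completed fails the run):
1. the cap sits level on the rim, lugs down in the notches, not yet turned (horizontal distance between cap_seat and pot_rim below 0.005 m and z of cap_seat in the frame of pot between 0.096 and 0.1025 m and angle between cap's own z axis and vertical below 0.06 rad and value of joint bleed_valve below 0.25 rad), for 0.1 s.
2. the seated cap is turned clockwise to the bleed position (horizontal distance between cap_seat and pot_rim below 0.005 m and z of cap_seat in the frame of pot between 0.096 and 0.1025 m and angle between cap's own z axis and vertical below 0.06 rad and value of joint bleed_valve between 0.45 and 0.81 rad), for 0.2 s.
At the end, for the whole second after the job is handed in: The cap is seated (disc within 2.5 mm of the rim, centre within 5 mm, tilt under 0.06 rad), the valve stays between 0.45 and 0.81 rad (bar within 10 degrees of the yellow marks), the fingers hold the cap (over 2 N), and the other things are within 30 mm of their places (all of step 2 and contact force between the fingers and cap above 2 N and distance of each of tape_roll, oak_block, torch, wrench_large from where it was at the start of the episode below 0.03 m); the arm keeps its last pose, push and grip.
It fails at once if the cap is turned on to the lock (value of joint bleed_valve above 1.15 rad).
It fails at once if another thing on the bench is moved more than 30 mm (distance of any of tape_roll, oak_block, torch, wrench_large from where it was at the start of the episode above 0.03 m).
It also fails if it takes over 40 s, if anything falls off the work surface, if the arm or the gripper's body presses on something with over 40 N, if the wrist force passes 120 N, or if a joint passes its speed limit or range.

## Working session

There is one attempt and no reset: what is moved stays moved. The work goes in short steps, Python scripts to look and compute and a tool call to move; the robot and the scene stay as the last step left them, time stands still between calls to the robot, and variables do not carry over. Pictures are saved under pics/ and viewed, at most 10 in all, crops included, and the job is handed in when it is done.

Besides the shell and the picture viewer there is one more tool, called after "Call:" as a command line: name --argument value ..., lists and objects as JSON in quotes. send_rows: Moves the arm, as the interface text tells. Its arguments: {"type":"object","properties":{"series":{"type":"array","items":{"type":"array"}},"newtons":{"type":"number"}},"required":["series"]}

```bash
mkdir -p pics; cat > h.py <<'E'
from station import env
import cv2, numpy as np
def snap(c,n,crop=None,s=1):
    d=env.capture(c); im=d["image"]; cv2.imwrite(f"pics/{n}_raw.png",im); np.savez(f"pics/{n}.npz",K=d["camera_matrix"],T=d["T"])
    if crop: x0,y0,x1,y1=crop; im=cv2.resize(im[y0:y1,x0:x1],None,fx=s,fy=s,interpolation=cv2.INTER_CUBIC)
    cv2.imwrite(f"pics/{n}.png",im)
def ray(n,u,v):
    d=np.load(f"pics/{n}.npz");K,T=d["K"],d["T"]
    a=(u-K[0,2])/K[0,0];b=(v-K[1,2])/K[1,1]
    if n.startswith("w"):
        r=np.hypot(a,b); k=np.sin(r)/max(r,1e-9); p=np.array([a*k,b*k,np.cos(r)])
    else: p=np.array([a,b,1.])
    return T[:3,3],T[:3,:3]@p
def at(n,u,v,z):
    o,d=ray(n,u,v); return (o+d*(z-o[2])/d[2])[:2].round(1)
def proj(n,P):
    d=np.load(f"pics/{n}.npz");K,T=d["K"],d["T"]
    q=T[:3,:3].T@(np.array(P,float)-T[:3,3])
    if n.startswith("w"):
        r=np.hypot(q[0],q[1]);t=np.arctan2(r,q[2]);a=q[:2]/max(r,1e-9)*t
    else: a=q[:2]/q[2]
    return (K[:2,:2]@a+K[:2,2]).round(1)
E
python3 - <<'E'
from h import *
snap("top","t1");snap("scene","s1")
for n in("t1","s1"):
    d=np.load(f"pics/{n}.npz");print(d["K"].round(1).tolist(),d["T"].round(3).tolist())
a,b=[cv2.imread(f"pics/{n}_raw.png") for n in("t1","s1")]
print(env.read_state())
E
```

```text
[[464.8, 0.0, 274.6], [0.0, 464.8, 206.6], [0.0, 0.0, 1.0]] [[-0.01, -0.995, 0.098, 383.843], [-1.0, 0.011, 0.02, -263.853], [-0.021, -0.098, -0.995, 1237.078], [0.0, 0.0, 0.0, 1.0]]
[[425.1, 0.0, 279.1], [0.0, 425.1, 212.1], [0.0, 0.0, 1.0]] [[0.763, -0.487, 0.424, 137.275], [-0.646, -0.59, 0.484, -688.837], [0.014, -0.644, -0.765, 783.904], [0.0, 0.0, 0.0, 1.0]]
{'clock': 0.1, 'joint_pos': array([ 1.08780983e+00,  2.17692792e-01,  1.61483726e+00,  3.32190807e-05,
        1.31127560e+00, -1.12168690e-01]), 'joint_velocities': array([ 3.13827077e-04,  1.76194257e-05, -2.79657967e-03, -8.42125491e-04,
        2.02633262e-05, -1.94856444e-03]), 'joint_efforts': array([-9.39036727e-04, -3.98076546e+01, -3.04969740e+01, -2.60711267e-04,
        4.20472061e-03, -1.70498442e-07]), 'ee_pos': array([226.0850987 , 581.86526082, 230.05689695]), 'ee_rot': array([-0.57903533, -3.08707665,  0.00330789]), 'contact_force': array([ 0.40469617, -0.02279911,  0.33136297]), 'torque': array([ 0.01045898,  0.00040859, -0.01189176]), 'gripper_force': 0.0, 'opening': 85.75407959999822}
```

View pics/t1.png

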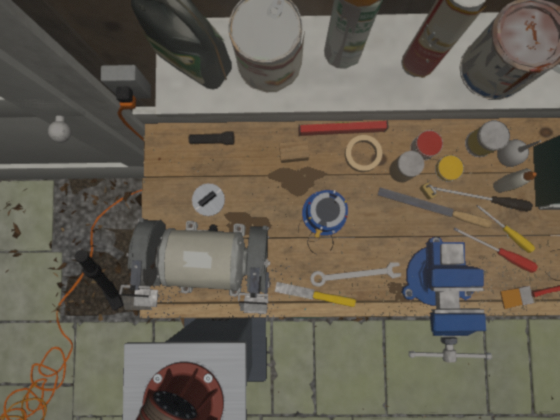

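View pics/s1.png

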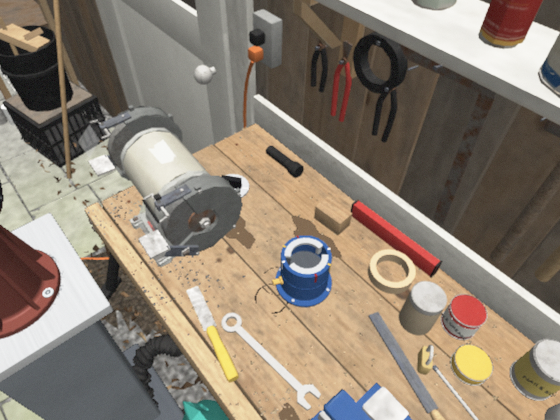

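The top view shows the cap at about (208,200), just behind the grinder, and the pot at about (326,212) with its outlet near (319,235). I'll enlarge both.

```bash
python3 - <<'E'
from h import *
a=cv2.imread("pics/t1_raw.png");b=cv2.imread("pics/s1_raw.png")
R=lambda i,x,y,w,h,s:cv2.resize(i[y:y+h,x:x+w],(w*s,h*s),interpolation=cv2.INTER_CUBIC)
c1=R(a,180,175,50,50,8);c2=R(a,300,185,50,50,8)
c3=R(b,270,225,80,40,5)
out=np.hstack([c1,c2]);c4=np.hstack([c3,R(b,220,165,80,40,5)]);
cv2.imwrite("pics/c1.png",np.vstack([out,c4]))
for n,u,v,z in[("t1",208,199,49),("t1",327.5,210,100),("s1",305,250,100)]:print(n,at(n,u,v,z))
E
```

```text
t1 [522.9 -68.8]
t1 [ 486.3 -371.1]
s1 [ 493.  -362.2]
```

View pics/c1.png

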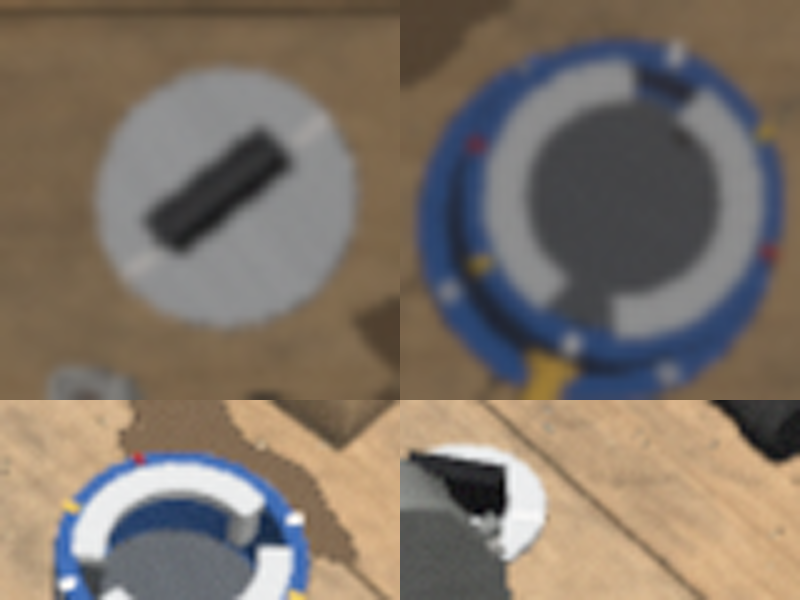

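The pot's white marks are at about (334,191.5)/(321,227.7), yellow at (345.5,201)/(309.6,217.6). The cap's bar runs from lower left to upper right.

```bash
python3 - <<'E'
from h import *
g=lambda x,y,ox,oy:(ox+(x+.5)/8-.5,oy+(y+.5)/8-.5)
P=lambda x,y,ox,z,oy:at("t1",*g(x,y,ox,oy),z)
for nm,(p,q) in dict(w=((276,55),(172,345)),y=((367,132),(80,264)),r=((368,252),(77,145))).items():
    p,q=[P(*k,300,100,185) for k in(p,q)];d=p-q
    print(nm,(p+q)/2,np.hypot(*d)/2,np.degrees(np.arctan2(d[1],d[0])))
p,q=P(320,120,180,20,175),P(130,272,180,20,175);d=p-q
print("ptr",(p+q)/2,np.hypot(*d)/2,np.degrees(np.arctan2(d[1],d[0])))
c=[P(*k,180,49,175) for k in((262,128),(290,163),(180,253),(145,220))];print(c,np.mean(c,0))
d=c[0]-c[3]+c[1]-c[2];print("bar",np.degrees(np.arctan2(d[1],d[0])))
print("disc",P(226,197,180,20,175))
# others
print("shelf edge",at("t1",208,118,300),"scene whites",at("s1",*(270+295/5,225+118/5),100),at("s1",270+67/5,225+182/5,100))
from scipy.spatial.transform import Rotation as R
print(R.from_rotvec(env.read_state()["ee_rot"]).as_matrix().round(3))
E
```

```text
w [ 487.5  -371.35] 47.48981469746958 -20.78197934665816
y [ 488.  -371.2] 48.52349946160109 -65.91762047114268
r [ 487.85 -370.75] 47.291912627847886 -111.00271778268903
ptr [526.1  -63.25] 40.035390593823365 -51.541346377065956
[array([544.7, -79.9]), array([533.2, -89. ]), array([504.4, -53.5]), array([515.2, -42.1])] [524.375 -66.125]
bar -51.50261056243467
disc [525.8 -63.5]
shelf edge [ 662.4 -109.2] scene whites [ 531.6 -389.9] [ 443.2 -355.4]
[[-0.932  0.362 -0.001]
 [ 0.362  0.932 -0.002]
 [ 0.    -0.002 -1.   ]]
```

```bash
python3 - <<'E'
from h import *
for u,v in((150,222),(200,228),(250,225),(160,292),(245,292)):
  print("grinder",u,v,[at("t1",u,v,z).tolist() for z in(50,150,200,250)])
for z in(350,400,450,500,550,600):print(z,"shelf top-cam",at("t1",208,112,z),"scene",at("s1",450,68,z),at("s1",560,130,z))
E
```

```text
grinder 150 222 [[465.0, 80.5], [458.1, 51.5], [454.7, 37.0], [451.3, 22.4]]
grinder 200 228 [[448.2, -48.7], [442.7, -66.8], [440.0, -75.9], [437.3, -85.0]]
grinder 250 225 [[454.5, -177.1], [448.5, -184.4], [445.6, -188.1], [442.6, -191.7]]
grinder 160 292 [[287.0, 52.0], [295.2, 25.4], [299.2, 12.1], [303.3, -1.2]]
grinder 245 292 [[285.3, -163.7], [293.6, -172.2], [297.8, -176.4], [301.9, -180.6]]
350 shelf top-cam [ 659.6 -117.4] scene [ 856.1 -348.4] [ 840.2 -571.1]
400 shelf top-cam [ 644.  -125.7] scene [ 773.2 -387.6] [ 759.2 -584.6]
450 shelf top-cam [ 628.5 -133.9] scene [ 690.4 -426.8] [ 678.2 -598.2]
500 shelf top-cam [ 613.  -142.2] scene [ 607.6 -466.1] [ 597.2 -611.8]
550 shelf top-cam [ 597.4 -150.4] scene [ 524.8 -505.3] [ 516.2 -625.3]
600 shelf top-cam [ 581.9 -158.7] scene [ 441.9 -544.5] [ 435.2 -638.9]
```

Call:
send_rows --series '[[[0,0,-0.05],[3.0,-3.0,0],-1],[[0,0,-0.05],[3.0,-3.0,0],-1],[[0,0,-0.05],[3.0,-3.0,0],-1],[[0,0,-0.05],[3.0,-3.0,0],-1],[[0,0,-0.05],[3.0,-3.0,0],-1],[[0,0,-0.05],[3.0,-3.0,0],-1],[[0,0,-0.05],[3.0,-3.0,0],-1],[[0,0,-0.05],[3.0,-3.0,0],-1],[[0,0,-0.05],[3.0,-3.0,0],-1],[[0,0,-0.08],[3.0,-3.0,0],-1],[[0,0,0],[0,0,0],-1]]'

```text
clock: 1.02
ee_pos: [525.8, 282.1, 230.9]
ee_rot: [1.379, 2.818, -0.003]
contact_force: [-0.4, 0.5, 0.6]
opening: 85.4
gripper_force: 0.0
```

Call:
send_rows --series '[[[0,0,0],[0,-3.0,-1.0],-1],[[0,0,0],[0,-3.0,-1.0],-1],[[0,0,0],[0,-3.0,-1.0],-1],[[0,0,0],[0,-3.0,-1.0],-1],[[0,0,0],[0,-3.0,-1.0],-1],[[0,0,0],[0,-3.0,-1.0],-1],[[0,0,0],[0,-3.0,-1.0],-1],[[0,0,0],[0,-3.0,-1.0],-1],[[0,0,0],[0,-3.0,-1.0],-1],[[0,0,0],[0,-3.0,-1.0],-1],[[0,0,0],[0,-3.0,-1.0],-1],[[0,0,0.01],[0,-1.6,-1.0],-1],[[0,0,0],[0,0,0],-1],[[0,0,0],[0,0,0],-1]]'

```text
clock: 2.18
ee_pos: [520.0, -58.0, 110.3]
ee_rot: [-1.355, -2.831, -0.0]
contact_force: [-0.1, 0.4, 0.2]
opening: 85.7
gripper_force: 0.0
```

```bash
python3 - <<'E'
from h import *
snap("wrist","w1")
s=env.read_state();print(s["ee_pos"],s["ee_rot"],s["contact_force"])
d=np.load("pics/w1.npz");print(d["K"].tolist(),d["T"].round(3).tolist())
for P in((525.5,-64.5,49),s["ee_pos"]):print(proj("w1",P))
E
```

```text
[520.66721002 -57.46222879 110.99120168] [-1.35368545e+00 -2.83349097e+00 -6.84913553e-04] [ 0.06936295 -0.19696872 -0.20531804]
[[325.19226210127806, 0.0, 276.0657357151612], [0.0, 325.19226210127806, 208.0336453659582], [0.0, 0.0, 1.0]] [[0.778, 0.598, 0.192, 471.639], [0.628, -0.741, -0.239, 3.067], [-0.0, 0.306, -0.952, 253.488], [0.0, 0.0, 0.0, 1.0]]
[275.5 236.8]
[276.5 269.5]
```

View pics/w1.png

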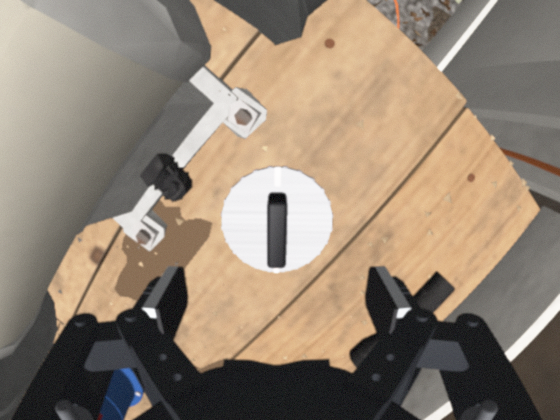

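The wrist view shows the disc centred near (277,219). The bar's top face runs from about (277.5,204) to (277,267), and the pointers are in line with the tool axis.

```bash
python3 - <<'E'
from h import *
p,q=at("w1",277.5,204,49),at("w1",277,267.5,49);d=q-p
print("bar",(p+q)/2,np.hypot(*d),np.degrees(np.arctan2(d[1],d[0])))
p,q=at("w1",278.5,168.5,20),at("w1",276.5,271,20);d=q-p
print("ptr",(p+q)/2,np.hypot(*d),np.degrees(np.arctan2(d[1],d[0])))
print("sides",at("w1",221.5,219,20),at("w1",332.5,219,20))
r=env.read_state()["ee_rot"];print("tool y deg",2*np.degrees(np.arctan2(r[1],r[0]))%360-270)
E
```

```text
bar [526.55 -63.85] 47.11793713650889 -51.54909157419525
ptr [526.95 -64.  ] 84.15372837848597 -52.095159249200506
sides [491.6 -88.8] [558.1 -35.1]
tool y deg -141.07178802362768
```

Call:
send_rows --series '[[[0,0,-0.012],[0.58,-0.63,0],-1],[[0,0,0],[0,0,-1.5],-1],[[0,0,0],[0,0,-1.5],-1],[[0,0,0],[0,0,-1.5],-1],[[0,0,0],[0,0,-1.5],-1],[[0,0,0],[0,0,-1.5],-1],[[0,0,0],[0,0,-0.7],-1],[[0,0,0],[0,0,0],-1],[[0,0,0],[0,0,0],-1]]'

```text
clock: 2.98
ee_pos: [527.3, -63.9, 29.6]
ee_rot: [1.369, 2.827, 0.0]
contact_force: [0.5, -0.4, 0.2]
opening: 85.8
gripper_force: 0.0
```

Call:
send_rows --series '[[[0,0,0],[0,0,-0.4],0],[[0,0,0],[0,0,0],0.4],[[0,0,0],[0,0,0],1],[[0,0,0],[0,0,0],1],[[0,0,0],[0,0,0],1],[[0,0,0],[0,0,0],1],[[0,0,0],[0,0,0],1],[[0,0,0],[0,0,0],1],[[0,0,0],[0,0,0],1],[[0,0,0],[0,0,0],1]]' --newtons 60

```text
clock: 3.82
ee_pos: [527.5, -64.6, 25.8]
ee_rot: [1.37, 2.826, 0.0]
contact_force: [0.1, -0.6, 3.2]
opening: 12.8
gripper_force: 60.5
```

Call:
send_rows --series '[[[0,0,0],[0,0,1.0],1],[[0,0,0],[0,0,2.0],1],[[0,0,0],[0,0,2.5],1],[[0,0,0],[0,0,2.5],1],[[0,0,0],[0,0,2.5],1],[[0,0,0],[0,0,1.0],1],[[0,0,0],[0,-1.0,0],1],[[0,0,0.05],[0,-2.0,0],1],[[0,0,0.05],[0,-2.5,0],1],[[0,0,0.05],[0,-2.5,0],1],[[0,0,0.05],[0,-2.5,0],1],[[0,0,0.05],[0,-2.5,0],1],[[0,0,0.05],[0,-2.5,0],1],[[0,0,0.05],[-0.5,-2.5,0],1],[[0,0,0.05],[-0.5,-2.5,0],1],[[0,0,0.05],[-1.0,-2.5,0],1],[[0,0,0.05],[-1.0,-1.5,0],1],[[0,0,0.038],[-1.0,-1.0,0],1],[[0,0,0],[0,0,0],1],[[0,0,0],[0,0,0],1]]'

```text
clock: 5.48
ee_pos: [485.1, -319.3, 138.0]
ee_rot: [-0.574, -3.085, -0.003]
contact_force: [0.2, -0.7, -1.7]
opening: 12.8
gripper_force: 59.8
```

```bash
python3 - <<'E'
from h import *
snap("wrist","w2",(130,60,450,290),2.5);snap("top","t2",(260,140,390,270),6)
a=cv2.imread("pics/t2.png")
print({k:v for k,v in env.read_state().items() if k[:2] in("ee","co","op","gr")})
E
```

```text
{'ee_pos': array([ 486.31968152, -318.59993386,  138.86130742]), 'ee_rot': array([-5.70564976e-01, -3.08742055e+00, -2.45333476e-03]), 'contact_force': array([ 0.01630048,  0.48225118, -1.14462498]), 'gripper_force': 59.85263228416443, 'opening': 12.493143654323793}
```

View pics/w2.png

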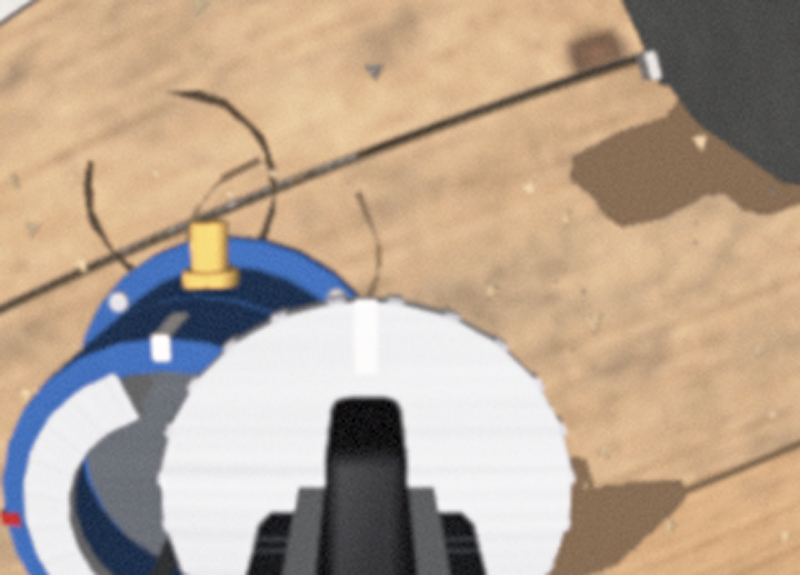

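The wrist view shows the held cap straight in the grip. The pot's white mark is at raw (194,199) and a red mark at (134.8,267.6). I'll check the pot pose against these, and the cap in the hand.

```bash
python3 - <<'E'
from h import *
c=lambda u,v:(130+(u+.5)/2.5-.5,60+(v+.5)/2.5-.5)
for nm,k in dict(w=(160,348),r=(12,519)).items():print(nm,at("w2",*c(*k),100))
C=np.array([487.7,-371.3])
for a in(159.1,-159.1+48.2, 69.0):
  t=np.radians(a);print(a,C+47.8*np.array([np.cos(t),np.sin(t)]))
# cap in hand: disc top z = tcp z -25.3+20
z=138.5-5.3
print("pointer ends",at("w2",*c(366,300),z),at("w2",*c(366,374),z),"sides",at("w2",*c(160,478),z),at("w2",*c(572,478),z))
s=env.read_state();r=s["ee_rot"];print(s["ee_pos"],2*np.degrees(np.arctan2(r[1],r[0])))
E
```

```text
w [ 444.1 -355.6]
r [ 471.8 -416.4]
159.1 [ 443.04502613 -354.24792363]
-110.89999999999999 [ 470.64792363 -415.95497387]
69.0 [ 504.82998799 -326.67485561]
pointer ends [ 444.1 -303.4] [ 457.6 -308.6] sides [ 463.4 -356.2] [ 493.9 -277.1]
[ 486.31968152 -318.59993386  138.86130742] -200.94062223975882
```

View pics/t2.png

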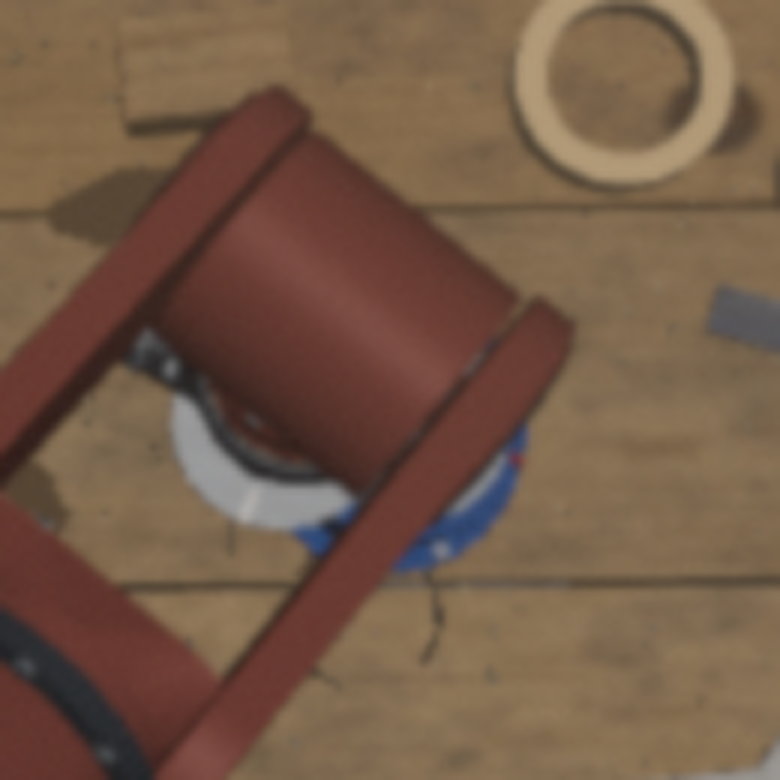

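Call:
send_rows --series '[[[0,0,0],[0.1,-1.2,0],1],[[0,0,0],[0.12,-2.1,0],1],[[0,0,0],[0.12,-2.0,0],1],[[0,0,0],[0,0,0],1],[[0,0,0],[0,0,0],1],[[0,0,0],[0,0,-0.5],1],[[0,0,0],[0,0,0],1],[[0,0,0],[0,0,0],1]]'

```text
clock: 6.25
ee_pos: [489.9, -371.1, 134.3]
ee_rot: [-0.568, -3.088, -0.002]
contact_force: [0.3, 0.0, -2.2]
opening: 12.9
gripper_force: 59.8
```

```bash
python3 - <<'E'
from h import *
snap("wrist","w3",(190,100,370,235),4.4)
print({k:v for k,v in env.read_state().items() if k[:2] in("ee","co","op","gr")})
E
```

```text
{'ee_pos': array([ 490.10628731, -371.31938132,  134.69720762]), 'ee_rot': array([-5.68178652e-01, -3.08870104e+00, -1.25276082e-03]), 'contact_force': array([ 0.02468028,  0.15415379, -0.68329568]), 'gripper_force': 59.805362820625305, 'opening': 12.65734906072759}
```

View pics/w3.png

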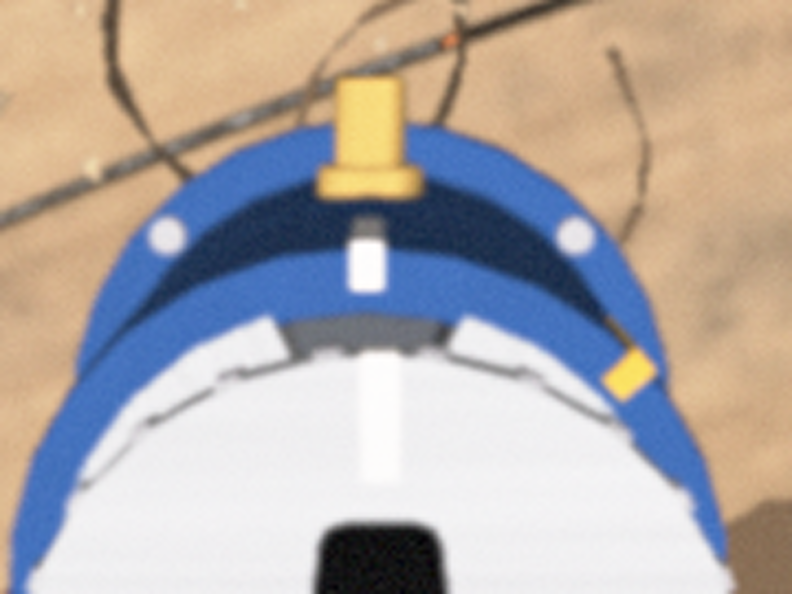

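Seen from above the pot, the notch and white mark sit at about column 367 of the crop and the cap pointer at about 380. So the cap is slightly off to the image's right.

```bash
python3 - <<'E'
from h import *
c=lambda u,v:(190+(u+.5)/4.4-.5,100+(v+.5)/4.4-.5)
ang=lambda a:np.array([np.cos(np.radians(a)),np.sin(np.radians(a))])
w=at("w3",*c(367,266),100);y=at("w3",*c(630,374),100)
print("w",w,"y",y,"centre from w",w-47.8*ang(159.1),"from y",y-48.2*ang(114.1), "dir w-y",w-y, 47.8*ang(159.1)-48.2*ang(114.1))
z=134.5-5.4
p,q=at("w3",*c(380,350),z),at("w3",*c(380,484),z)
print("cap tip",p,q,"centre",p-43*ang(159.1), "dir",np.degrees(np.arctan2(*(p-q)[::-1])))
r=env.read_state()["ee_rot"];print(2*np.degrees(np.arctan2(r[1],r[0])))
E
```

```text
w [ 444.1 -355.3] y [ 469.1 -328.5] centre from w [ 488.75497387 -372.35207637] from y [ 488.78152819 -372.49860734] dir w-y [-25.  -26.8] [-24.97344568 -26.94653098]
cap tip [ 448.6 -355.3] [ 462.6 -360.6] centre [ 488.7707924  -370.63973397] dir 159.264766062003
-200.84650914171047
```

Call:
send_rows --series '[[[0,0,0],[-0.05,-0.15,0],1],[[0,0,0],[0,0,0],1],[[0,0,0],[0,0,-0.4],1],[[0,0,0],[0,0,-0.4],1],[[0,0,0],[0,0,-0.4],1],[[0,0,0],[0,0,-0.3],1],[[0,0,0],[0,0,0],1]]'

```text
clock: 6.88
ee_pos: [489.1, -373.2, 118.9]
ee_rot: [-0.57, -3.087, -0.002]
contact_force: [-0.3, -0.3, -1.4]
opening: 12.5
gripper_force: 59.8
```

Call:
send_rows --series '[[[0,0,0],[0,0,-0.3],1],[[0,0,0],[0,0,-0.2],1],[[0,0,0],[0,0,-0.2],1],[[0,0,0],[0,0,-0.1],1],[[0,0,0],[0,0,0],1],[[0,0,0],[0,0,0],1]]'

```text
clock: 7.38
ee_pos: [489.8, -373.9, 112.3]
ee_rot: [0.57, 3.089, -0.0]
contact_force: [-1.1, 0.3, -1.8]
opening: 12.7
gripper_force: 60.0
```

Call:
send_rows --series '[[[0,0,0],[0,0,-0.1],1],[[0,0,0],[0,0,-0.1],1],[[0,0,0],[0,0,0],1],[[0,0,0],[0,0,0],1]]'

```text
clock: 7.72
ee_pos: [490.1, -374.2, 111.8]
ee_rot: [0.57, 3.089, -0.001]
contact_force: [-2.3, 2.3, 5.1]
opening: 12.7
gripper_force: 60.8
```

Call:
send_rows --series '[[[0,0,0],[-0.05,0.08,-0.05],1],[[0,0,0],[0,0,0],1],[[0,0,0],[0,0,0],1]]'

```text
clock: 7.97
ee_pos: [490.1, -374.2, 111.8]
ee_rot: [0.569, 3.087, -0.003]
contact_force: [-2.0, 0.0, 5.1]
opening: 12.7
gripper_force: 60.8
```

```bash
python3 - <<'E'
from h import *
snap("wrist","w4",(190,100,370,235),4.4)
print({k:v for k,v in env.read_state().items() if k[:2] in("ee","co","to","gr")})
E
```

```text
{'ee_pos': array([ 490.1042759 , -374.15702387,  111.84443555]), 'ee_rot': array([ 5.69361439e-01,  3.08731973e+00, -2.98531378e-03]), 'contact_force': array([-1.06051821,  0.34207726,  4.00363038]), 'torque': array([0.15249323, 0.25272888, 0.06685676]), 'gripper_force': 60.83134174346924}
```

View pics/w4.png

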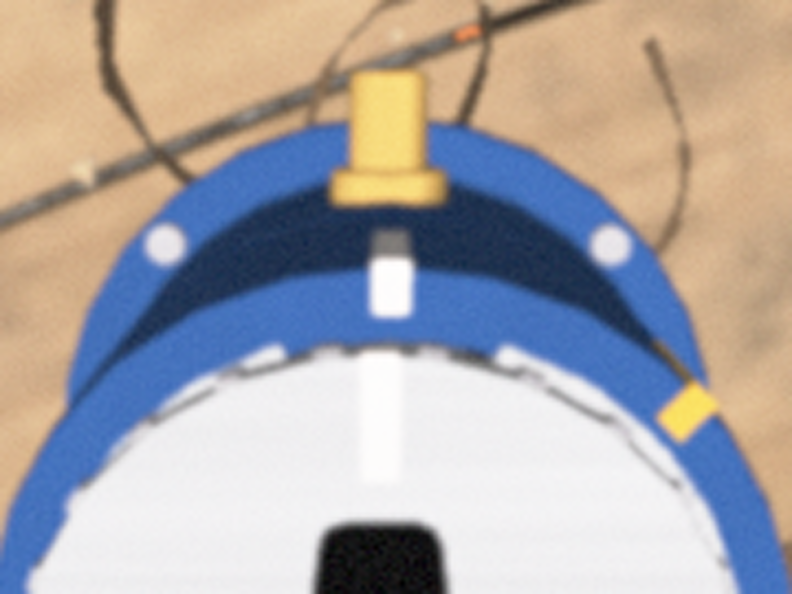

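The mark is now at column 391 against the pointer at 380, so the cap sits about 2 mm too far to −y. I'll work out the offset.

```bash
python3 - <<'E'
from h import *
c=lambda u,v:(190+(u+.5)/4.4-.5,100+(v+.5)/4.4-.5)
ang=lambda a:np.array([np.cos(np.radians(a)),np.sin(np.radians(a))])
w=at("w4",*c(391,289),100);y=at("w4",*c(688,412),100)
print("centre from w",w-47.8*ang(159.1),"from y",y-48.2*ang(114.1))
for z in(106,108):print("cap centre",at("w4",*c(380,349),z)-43*ang(159.1))
E
```

```text
centre from w [ 488.85497387 -372.35207637] from y [ 488.98152819 -372.59860734]
cap centre [ 488.9707924  -373.73973397]
cap centre [ 488.5707924  -373.53973397]
```

Call:
send_rows --series '[[[0,0,0],[0,0.1,0],1],[[0,0,0],[0,0,-0.05],1],[[0,0,0],[0,0,0],1],[[0,0,0],[0,0,0],1]]'

```text
clock: 8.35
ee_pos: [490.2, -374.0, 111.8]
ee_rot: [0.569, 3.087, -0.005]
contact_force: [-2.2, -1.8, 7.6]
opening: 13.3
gripper_force: 61.1
```

Call:
send_rows --series '[[[0,0,-0.05],[0,0,0],1],[[0,0,-0.08],[0,0,0],1],[[0,0,-0.08],[0,0,0],1],[[0,0,-0.08],[0,0,0],1],[[0,0,-0.08],[0,0,0],1],[[0,0,-0.08],[0,0,0],1],[[0,0,-0.08],[0,0,0],1],[[0,0,-0.07],[0,0,0],1],[[0,0,0],[0,0,0],1],[[0,0,0],[0,0,0],1]]'

```text
clock: 9.18
ee_pos: [489.6, -374.6, 111.8]
ee_rot: [1.455, 2.781, -0.006]
contact_force: [-3.1, -2.4, 8.2]
opening: 12.5
gripper_force: 61.2
```

Call:
send_rows --series '[[[0,0,-0.07],[0,0,0],1],[[0,0,-0.07],[0,0,0],1],[[0,0,-0.04],[0,0,0],1],[[0,0,0],[0,0,0],1],[[0,0,0],[0,0,0],1],[[0,0,0],[0,0,0],1],[[0,0,0],[0,0,0],1]]'

```text
clock: 9.77
ee_pos: [489.0, -374.7, 111.8]
ee_rot: [1.699, 2.64, -0.007]
contact_force: [-5.0, -3.1, 8.5]
opening: 12.9
gripper_force: 61.3
```

```bash
python3 - <<'E'
from h import *
snap("wrist","w5",(170,90,390,255),3.6)
s=env.read_state();r=s["ee_rot"];print({k:v for k,v in s.items() if k[:2] in("ee","co","to","gr")},2*np.degrees(np.arctan2(r[1],r[0])))
E
```

```text
{'ee_pos': array([ 488.96982284, -374.71730689,  111.85444537]), 'ee_rot': array([ 1.69882573,  2.63981683, -0.00707691]), 'contact_force': array([-4.62787048, -3.15059224,  8.57863658]), 'torque': array([-0.30390973,  0.80562397,  0.16114537]), 'gripper_force': 61.31416082382202} 114.47425792205148
```

View pics/w5.png

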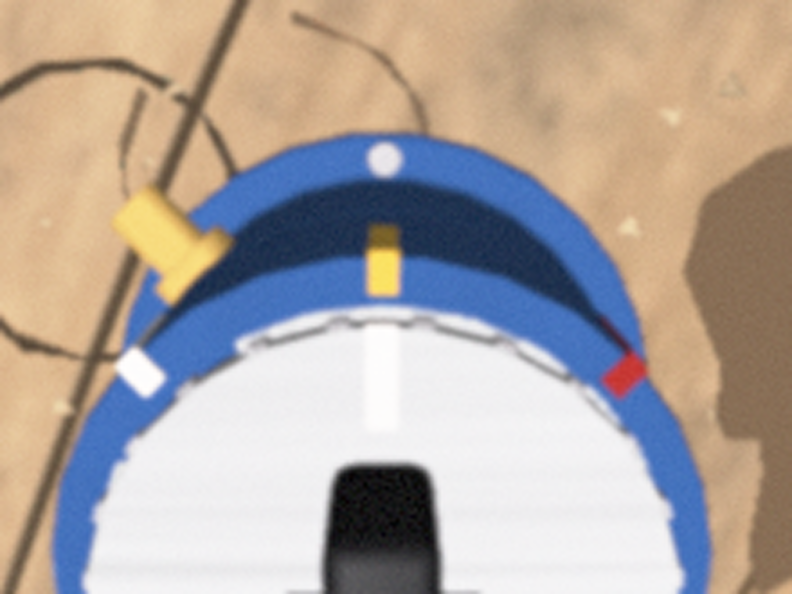

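The pointer (column 382) lines up with the yellow mark (384). The wrist torque of 0.16 N m matches the spring at yellow, and the cap is seated and gripped at 61 N, so I'm handing it in.

```bash
python3 -c "
from station import env
print(env.sign_off())"
```

```text
the job is handed in; nothing more can be done
None
```

I handed the job in with the cap seated on the pot and turned clockwise to the yellow marks. The gripper was still holding it at about 61 N, and the last wrist picture shows its pointer on the yellow mark; the hand-in returned no verdict.

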